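# Index the finishing turntable and load a fresh cast with the lifting spatula

## Robot

A 7-joint arm with a two-finger parallel gripper is mounted at the origin on the work surface. World frame = base frame: x ahead of the robot, y to its left, z up, the work surface at z = 0. Lengths are in mm, angles in rad, forces in N, time in s.
With the tool pointing down it reaches from about 400 to 925 mm from the base axis. Payload 5.6 kg.
Tool frame: the origin (TCP) lies where the fingers leave the gripper's body, on its centre line; the fingertips stand 73 mm ahead of it and the grasp point (between the pads) lies 54 mm ahead of it; z points along the fingers, y is the line along which they close (so a half turn about z gives the same grasp; the last joint's range is limited). The gripper opens to 85 mm and grips with 20 to 120 N. Pads are 22 mm wide; open, the fingers measure 114 mm over their backs; the gripper's body (76 mm by 85 mm) begins 54 mm behind the grasp point. The pads swing forward as they close: fully open they stand 13 mm farther back than shut.
Start: joints at [-1.183, 0.468, -0.012, 1.603, 0.006, 1.071, -0.056], TCP at [271.475, 590.599, 303.89] pointing down, gripper open.
Joint ranges: [-2.53, 2.53], [-0.31, 2.02], [-1.57, 1.55], [0.28, 2.44], [-1.29, 4.43], [0.15, 1.84], [-2.92, 2.92]. Speed limits (rad/s): [2.57, 2.57, 3.14, 3.14, 3.14, 3.14, 3.14].

## Interface

Orientations are given as a 3x3 rotation matrix whose columns are the frame's x, y, z axes.
In Python, from bench import r gives the robot as it stands. The module is installed in compiled form; this text tells all that it offers.
- The arm moves only by the tool jog_arm, never from a script. Its argument "rows" is one flat list of numbers, 6 for each row, row after row: the shift along the tool's x, y, z as a fraction of full scale, then the turn, a rotation vector about the tool's x, y, z as a fraction of full scale. In form: [x, y, z, wx, wy, wz, x, y, z, wx, wy, wz, ...]. A call has 1 to 8 rows; each row shifts and turns the commanded pose from where the row before left it, along the tool's axes as they then stand; what a row does not reach is not made up. Full scale, the value 1, is 75 cm for a shift and 2 rad for a turn. A row lasts 1/10 s, in which the tool goes at most 50 mm and 8.59 degrees, less where a joint would pass 70% of its speed; a pose out of reach is approached as far as the arm can. A call with a number of a shift or a turn outside -1 to 1 is refused whole. A call with a gripper value outside its range is refused whole. "grip" is the finger opening in mm, from 0 to 85.4, set as the call begins (left out, the last holds). The fingers move at their own pace and stop on an object; the grip force is fixed at half the most. Time passes only in rows, so rows that do not move let the fingers close. It gives the time, the measured TCP pose, the force, the opening and the grip force at its end, in the units of the state.
- r.observe(): the state, without advancing time (a new reading comes with each control period).
- r.capture(name): name is "scene" or "side" or "wrist"; returns a dict with "frame" (400x640x3 uint8, red, green, blue), "camera_matrix" (3x3 intrinsics, pixels), "k1" (the pictures are not rectified: a ray, as slopes to the right and down, at radius r is drawn at 1 + k1 r^2 times it, then the intrinsics apply), "eye" and "attitude" of the camera in the world. Camera axes: x right, y down, z forward; pixel columns grow to the right and rows downward; lengths in mm; the calibration is good to about 2 mm. A picture is of the moment at which its call begins. There is no depth.
- r.close_job(): hands the job in; it is judged then, once.
The state is a dict: "t": time; "qpos": joint angles; "joint_velocities": joint speeds; "joint_torque": joint torques, N m; "tcp_pos": TCP position; "ee_rot": TCP orientation; "wrist_force": force on the tool from outside, world axes, zero at the start; "ft_torque": the same for the moment, N m; "opening": finger opening in mm; "grasp_force": force on a finger pad.
Only numpy, scipy, OpenCV 4.12 (cv2) and the standard library are available. Lean on these libraries where they do the work, as an engineer would, in place of code of your own. Each camera call takes 0.05 s, during which the arm holds its last target. There are 200 camera calls.

## Task

Turn the indexing turntable until the empty cradle clicks into the notch with its yellow stripe in line with the yellow pointer on the base. Then use the lifting spatula to carry the fresh grey relief cast from the drying rack without tipping it, and set it down squarely and centred on the cradle's two battens, either way round. Keep the gripper and arm off the cast, leave everything else on the bench where it is, and finally draw the spatula out and leave it lying flat on the bench by itself.

Things in the scene. Friction and masses are not known exactly. Their poses are not given: they have to be found in the camera images.
- disc (a joint): disc angle, rad, counter-clockwise from above positive. 0 = the wanted notch: cradle's stripe in line with the yellow pointer on the base. Starts between 0.8 and 2.2, so turn it clockwise. A spring plunger clicks into a notch every 1.047 rad and pulls the disc in over the last 3 degrees; passing into or out of a notch takes 4 to 7 N at the peg; in between it turns easily and stays where left
- axis (a point): on the axis of the turntable's aluminium disc (280 mm across), at its top face, 60 mm above the bench; turns with the disc: its -y axis points to the cradle, its +y axis to the red peg. The base and its yellow pointer under the disc's edge stay fixed
- cradle (a point): centre of the empty cradle on the disc, at its battens' tops, 84 mm above the bench, 75 mm from the axis. Two light wooden battens, 24 mm tall, 18 wide, 90 long, run along this point's y (radially; -y is outward, to the yellow stripe at the disc's edge), centred 51 mm either side along x: 84 mm free between them, open at both ends
- peg_top (a point): centre of the top of the red upright round turning peg, 20 mm diameter, 62 mm tall above the disc (top 122 mm above the bench), 120 mm from the axis, across the axis from the cradle
- rack: fixed drying rack: two brown battens 30 mm tall, 18 mm wide, 90 mm long along its y, centred 51 mm either side along x (84 mm free between them, open at both ends), joined by two crossbars only 4 mm tall on the bench; origin on the bench at its centre. Its y points roughly to the turntable, its -y end roughly to the spatula
- cast: dark grey flat relief cast lying on the rack's battens, 120 (x) x 90 (y) x 10 mm with a frame and leaf relief up to 16 mm, about 0.22 kg, origin at the centre of its underside, z up; starts within 8 mm and 0.06 rad of the rack's centre, its underside 30 mm above the bench
- lifter: lifting spatula, 0.3 kg, standing on its blade. Origin: underside of the blade, under the place for the cast; x to the blade's tip, z up. Steel blade 4 mm thick, 58 wide (y), x -68 to +50 mm; upright neck 12 x 24 mm at x -68 to -56; dark wooden handle over the blade along x, -68 to +36, 20 wide, 24 tall, centre line 92 mm above the underside. It points roughly to the rack
- lifter_grip (a point): place to grip the spatula from above: on the handle's centre line, at x = -10 mm, 92 mm above the blade's underside, close to above the centre of mass; fingers close across the handle (along its y)
- figurine: dark grey cast figurine, 94 mm wide, 163 mm tall, a bystander; origin at the centre of its underside
- mould_a: off-white plaster mould half, 120 x 100 x 55 mm, a bystander; origin at the centre of its underside
- mould_b: off-white plaster mould half, 150 x 110 x 70 mm, a bystander; origin at the centre of its underside
- bowl: green plastic bowl, 110 mm across, 50 mm tall, a bystander; origin at the centre of its underside
- brush: brush 190 mm long lying flat, a bystander; origin at the centre of its underside (brush: in its length's middle, handle to -x)
- bottle: blue bottle, 64 mm across, 150 mm tall, a bystander; origin at the centre of its underside
- mug: white mug, 76 mm across, 90 mm tall, a bystander; origin at the centre of its underside
There are look-alikes about, which are no part of the job. Leave any blue or purple look-alike of the lifter alone. There is more than one size of the rack; the job needs the larger.

How it is judged:
By the outcome, as a careful person would: the job done as asked, in the order asked, and still so for the second after the job is handed in, with the robot touching nothing.
It also fails if it takes over 72 s, if anything falls off the work surface, if the arm or the gripper's body presses on something with over 40 N, if the wrist force passes 120 N, or if a joint passes its speed limit or range.

## Working session

There is one attempt and no reset: what is moved stays moved. The work goes in short steps, Python scripts to look and compute and a tool call to move; the robot and the scene stay as the last step left them, time stands still between calls to the robot, and variables do not carry over. Pictures are saved under pics/ and viewed, at most 10 in all, crops included, and the job is handed in when it is done.

Besides the shell and the picture viewer there is one more tool, called after "Request:" in YAML: its name, and indented under it one key for each argument. jog_arm: Moves the arm, as the interface text tells. Shift numbers are shares of 75 cm and turn numbers shares of 2 rad, none past 1 either way. Its arguments: {"type":"object","properties":{"rows":{"type":"array","items":{"type":"number"}},"grip":{"type":"number"}},"required":["rows"]}

```bash
mkdir -p pics
cat > h.py <<'E'
import numpy as np, cv2
from bench import r
def cap(n,save=None):
    c=r.capture(n)
    if save: cv2.imwrite('pics/'+save,c['frame'][:,:,::-1])
    return c
def ray(c,uv):
    K=np.array(c['camera_matrix']);k=c['k1']
    d=np.array([(uv[0]-K[0,2])/K[0,0],(uv[1]-K[1,2])/K[1,1]])
    s=d.copy()
    for _ in range(20): s=d/(1+k*(s@s))
    v=np.array(c['attitude'])@np.array([s[0],s[1],1.]);return np.array(c['eye']),v/np.linalg.norm(v)
def onz(c,uv,z):
    e,v=ray(c,uv);return e+v*(z-e[2])/v[2]
def proj(c,p):
    K=np.array(c['camera_matrix']);q=np.array(c['attitude']).T@(np.array(p,float)-np.array(c['eye']));s=q[:2]/q[2]
    s=s*(1+c['k1']*(s@s));return np.array([K[0,0]*s[0]+K[0,2],K[1,1]*s[1]+K[1,2]])
E
python3 - <<'E'
from h import *
np.set_printoptions(precision=3,suppress=True)
ims=[]
for n in("scene","side","wrist"):
    c=cap(n,n+'0.png');print(n,np.array(c['eye']),c['k1'],np.array(c['camera_matrix']).ravel(),np.array(c['attitude']).ravel())
s=r.observe();print(s['tcp_pos'],np.array(s['ee_rot']),s['t'],s['wrist_force'],s['opening'])
E
```

```text
scene [1755.565 -513.337  924.912] -0.022914133931487186 [486.516   0.    317.485   0.    486.516 199.755   0.      0.      1.   ] [ 0.387  0.47  -0.794  0.922 -0.187  0.339  0.011 -0.863 -0.506]
side [  -94.712 -1046.758   911.546] -0.1264809544211201 [459.667   0.    313.078   0.    459.667 197.072   0.      0.      1.   ] [ 0.882 -0.255  0.397 -0.472 -0.5    0.727  0.013 -0.828 -0.561]
wrist [202.111 621.362 373.913] -0.026290399364288643 [342.093   0.    320.586   0.    342.093 201.057   0.      0.      1.   ] [ 0.418  0.869  0.265  0.908 -0.399 -0.124 -0.002  0.292 -0.956]
[271.327 590.316 303.136] [[-0.909  0.418 -0.001]
 [ 0.418  0.909 -0.001]
 [-0.    -0.001 -1.   ]] 0.15 [ 0.269  0.192 -0.694] 85.44772906470682
```

View pics/scene0.png

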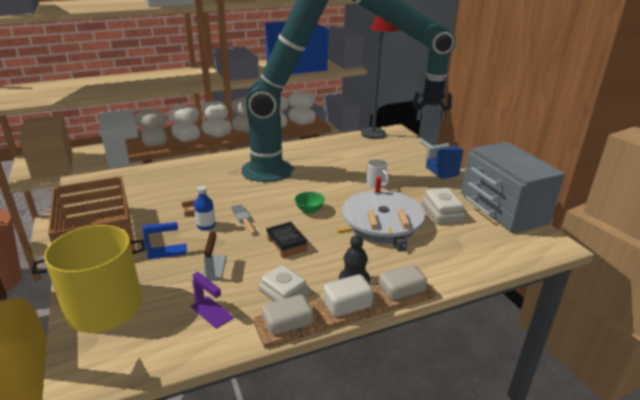

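View pics/side0.png

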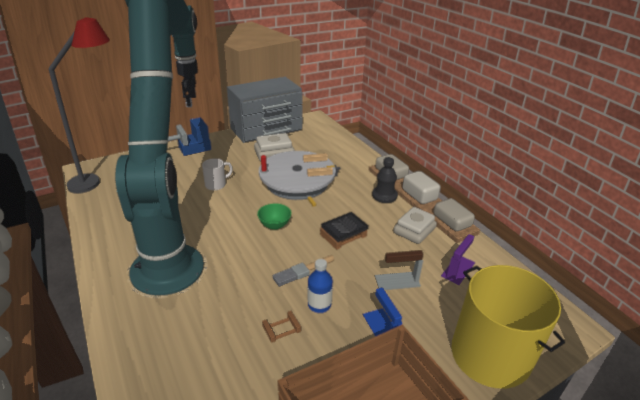

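Run:
```python
from h import *
np.set_printoptions(precision=1,suppress=True)
a=cap('scene');b=cap('side')
def tri(u,v):
    e1,d1=ray(a,u);e2,d2=ray(b,v)
    A=np.stack([d1,-d2],1);t=np.linalg.lstsq(A,e2-e1,rcond=None)[0]
    return (e1+d1*t[0]+e2+d2*t[1])/2
for n,u,v in [('peg',(378,179),(264,156)),('discC',(384,210),(297,168)),('cast',(288,235),(344,226)),('liftneck?',(212,236),(404,256)),('ptr',(343,230),(312,201)),('fig',(357,240),(388,161)),('mug',(377,162),(214,164))]:
    print(n,tri(u,v))
# bench points
for n,u,z in [('bladeS',(222,265),0),('bowl',(310,205),40),('mouldB',(443,200),60),('cast',(288,235),40),('smallrack',(190,208),0)]: print(n,onz(a,u,z))
for n,u,z in [('bladeS',(395,282),0),('bowl',(275,215),45),('mould',(273,145),60),('cast',(344,226),40),('brush?',(330,262),5),('mouldA',(415,222),50)]: print(n,'side',onz(b,u,z))
fa=cv2.resize(a['frame'][170:300,190:440],None,fx=3.2,fy=3.2,interpolation=cv2.INTER_CUBIC)
fb=cv2.resize(b['frame'][140:300,240:440],None,fx=3.7,fy=3.7,interpolation=cv2.INTER_CUBIC)
cv2.imwrite('pics/ca.png',fa[:,:,::-1]);cv2.imwrite('pics/cb.png',fb[:,:,::-1])
```

```text
peg [432.6 284.8 118.5]
discC [544.6 250.3  59.2]
cast [534.8 -95.   36. ]
liftneck? [ 560.5 -345.1  105.6]
ptr [530.6 105.3   5.7]
fig [777.3  24.7 144.6]
mug [270.4 369.2  91.4]
bladeS [ 559.7 -317.    -0. ]
bowl [390.8  40.7  40. ]
mouldB [563.6 478.3  60. ]
cast [537.6 -94.4  40. ]
smallrack [ 187.6 -348.1    0. ]
bladeS side [ 554.1 -345.4    0. ]
bowl side [362.3  40.8  45. ]
mould side [539.1 452.7  60. ]
cast side [ 531.3 -102.8   40. ]
brush? side [ 430.8 -193.1    5. ]
mouldA side [ 732.6 -198.8   50. ]
```

View pics/ca.png

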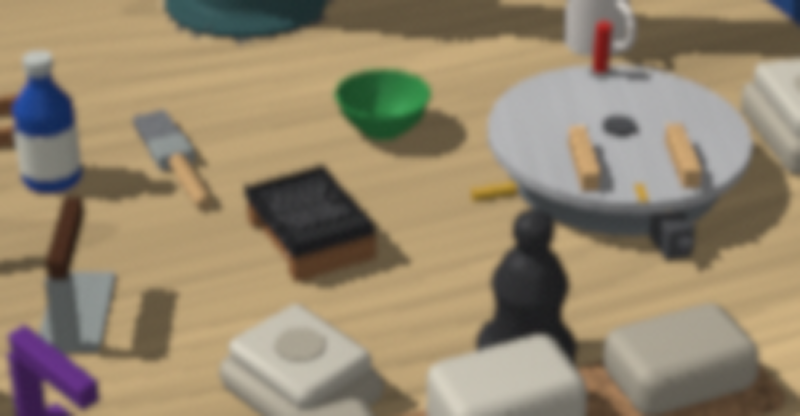

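View pics/cb.png

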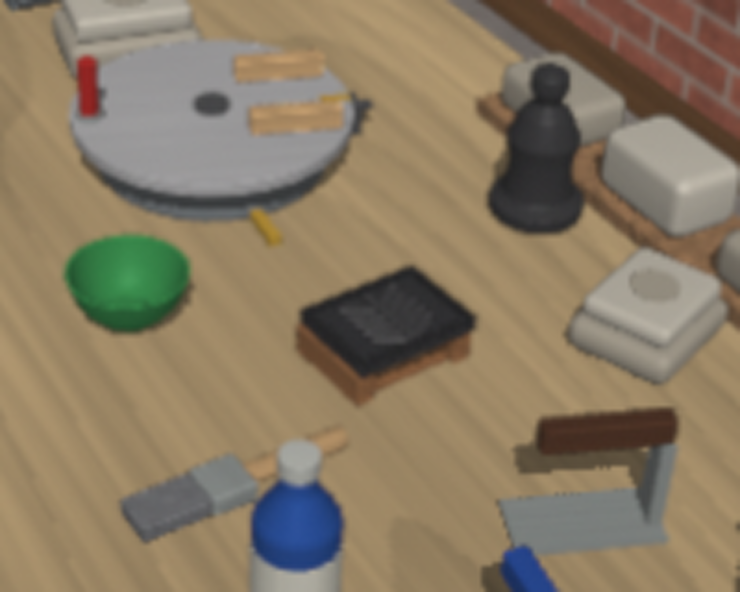

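Request:
jog_arm:
  rows: [-0.046,-0.035,0,0,0,0,-0.046,-0.035,0,0,0,0,-0.046,-0.035,0,0,0,0,-0.046,-0.035,0,0,0,0,-0.046,-0.035,0,0,0,0,-0.046,-0.035,0,0,0,0,-0.046,-0.035,0,0,0,0,-0.046,-0.035,0,0,0,0]
  grip: 60

```text
t: 1.05
tcp_pos: [435.1, 282.8, 304.1]
ee_rot: [[-0.909, 0.418, 0.0], [0.418, 0.909, 0.0], [-0.0, 0.0, -1.0]]
wrist_force: [0.8, 1.1, 0.3]
opening: 60.2
grasp_force: 0.0
```

Request:
jog_arm:
  rows: [0,0,0,0,0,0,0,0,0,0,0,0]

```text
t: 1.25
tcp_pos: [435.0, 283.8, 304.1]
ee_rot: [[-0.908, 0.42, 0.0], [0.42, 0.908, 0.0], [0.0, 0.0, -1.0]]
wrist_force: [-0.8, 0.8, 0.0]
opening: 60.1
grasp_force: 0.0
```

Run:
```python
from h import *
np.set_printoptions(precision=2,suppress=True)
c=cap('wrist','w1.png');s=r.observe();print(s['tcp_pos'],s['ee_rot'],s['t'],s['wrist_force'],c['eye'])
f=c['frame'].astype(int);
m=((f[:,:,0]>110)&(f[:,:,1]<70)&(f[:,:,2]<70)).astype(np.uint8)
n,l,st,ce=cv2.connectedComponentsWithStats(m);print(st[1:][st[1:,4]>30],ce[1:][st[1:,4]>30])
```

```text
[434.24 285.06 303.98] [[-0.91  0.42 -0.  ]
 [ 0.42  0.91  0.  ]
 [ 0.    0.   -1.  ]] 1.3 [0.18 0.02 0.89] [365.77 314.95 374.96]
[[308 167  23  37 588]] [[317.98 187.33]]
```

View pics/w1.png

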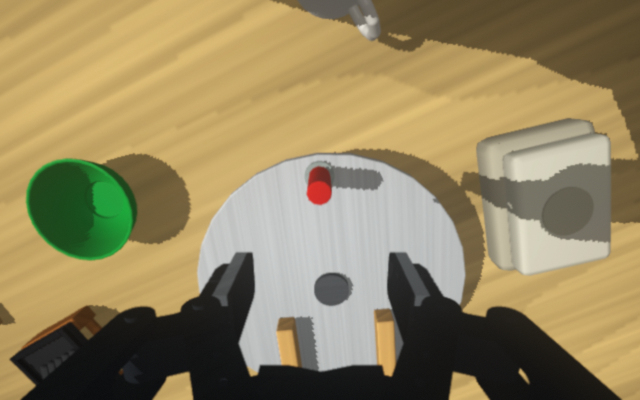

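Run:
```python
from h import *
np.set_printoptions(precision=2,suppress=True)
c=cap('wrist')
hsv=cv2.cvtColor(c['frame'],cv2.COLOR_RGB2HSV)
red=(hsv[:,:,1]>170)&(hsv[:,:,2]>170)&((hsv[:,:,0]<6)|(hsv[:,:,0]>174))
ys,xs=np.nonzero(red[150:220,290:350]);print('bright red',xs.mean()+290,ys.mean()+150,len(xs),ys.max()+150)
P=onz(c,(318.5,192.5),122);print('peg',P)
H=onz(c,(333,288.5),60);print('hub',H,P-H,np.hypot(*(P-H)[:2]))
# disc outline: grey pixels; boundary along rays from hub, upper half
g=(hsv[:,:,1]<45)&(hsv[:,:,2]>110)
pts=[]
for a in np.r_[np.radians(np.arange(150,390,3))]:
    d=np.array([np.cos(a),np.sin(a)]);last=None
    for t in range(60,170):
        u=(np.array([333,288])+d*t).astype(int)
        if 0<=u[1]<400 and g[u[1],u[0]]: last=t
        elif last and t-last>6: break
    if last and last<165: pts.append(onz(c,np.array([333,288])+d*(last+.5),60)[:2])
pts=np.array(pts)
from scipy.optimize import least_squares
f=least_squares(lambda q:np.hypot(*(pts-q).T)-140,H[:2],loss='soft_l1',f_scale=1.5);print('disc',f.x,len(pts),np.median(abs(f.fun)))
# pointer in scene & side
for n,box in(('scene',(335,222,362,236)),('side',(300,190,325,212))):
    k=cap(n);h=cv2.cvtColor(k['frame'],cv2.COLOR_RGB2HSV);x0,y0,x1,y1=box
    m=(h[y0:y1,x0:x1,0]>18)&(h[y0:y1,x0:x1,0]<28)&(h[y0:y1,x0:x1,1]>190)
    yy,xx=np.nonzero(m);print(n,len(xx),xx.mean()+x0,yy.mean()+y0,[onz(k,(xx.mean()+x0,yy.mean()+y0),z) for z in(0,8)])
```

```text
bright red 317.3398058252427 193.54854368932038 412 204
peg [428.25 285.26 122.  ]
hub [544.65 247.8   60.  ] [-116.4    37.46   62.  ] 122.27742368617865
disc [544.39 245.78] 75 1.4303624323021324
scene 0 nan nan [array([nan, nan, nan]), array([nan, nan, nan])]
side 0 nan nan [array([nan, nan, nan]), array([nan, nan, nan])]<stdin>:26: RuntimeWarning: Mean of empty slice.
  ret = ret.dtype.type(ret / rcount)
```

Run:
```python
from h import *
np.set_printoptions(precision=1,suppress=True)
A=np.array([544.5,247])
a=cap('scene');b=cap('side')
for k,us in((a,[(337.5,230.3),(344,229.4),(351.5,228.4)]),(b,[(308,197.3),(311.6,201),(315.5,205)])):
  for u in us:
    for z in (3,10):
        p=onz(k,u,z);d=p[:2]-A;print(u,z,p,np.hypot(*d),np.degrees(np.arctan2(d[1],d[0])))
for k,box,n in((a,(335,222,362,236),0),(b,(300,190,325,212),0)):
    x0,y0,x1,y1=box;h=cv2.cvtColor(k['frame'],cv2.COLOR_RGB2HSV)[y0:y1,x0:x1].reshape(-1,3);i=h[:,1].argsort()[-5:];print(h[i])
```

```text
(337.5, 230.3) 3 [522.5  88.2   3. ] 160.35385168798405 -97.87682445994356
(337.5, 230.3) 10 [531.9  83.6  10. ] 163.89408859471413 -94.41379738694084
(344, 229.4) 3 [525.8 111.    3. ] 137.29572587536927 -97.84089511152375
(344, 229.4) 10 [535.1 106.2  10. ] 141.0655939158239 -93.81773047107424
(351.5, 228.4) 3 [529.8 137.4   3. ] 110.5832831896923 -97.66301208003821
(351.5, 228.4) 10 [539.1 132.5  10. ] 114.66578255464769 -92.71846454389517
(308, 197.3) 3 [530.8 136.4   3. ] 111.39687754801612 -97.04418164070447
(308, 197.3) 10 [526.  127.3  10. ] 121.09072457693448 -98.77873371574928
(311.6, 201) 3 [531.4 110.4   3. ] 137.18709552393275 -95.4921868506291
(311.6, 201) 10 [526.5 101.5  10. ] 146.57681700402688 -97.03571291958218
(315.5, 205) 3 [532.  83.   3.] 164.49270953938813 -94.3740910812059
(315.5, 205) 10 [527.1  74.3  10. ] 173.5894658791285 -95.7440910576325
[[ 21 180 153]
 [ 21 181 145]
 [ 21 181 142]
 [ 21 181 149]
 [ 21 182 151]]
[[ 21 177 161]
 [ 21 177 156]
 [ 21 177 161]
 [ 21 177 163]
 [ 21 178 168]]
```

Request:
jog_arm:
  rows: [0.0073,-0.0033,0,0,0,-0.0575,0,0,0.05,0,0,0,0,0,0.05,0,0,0,0,0,0.05,0,0,0,0,0,0.045,0,0,0,0,0,0,0,0,0]

```text
t: 2.15
tcp_pos: [425.9, 283.6, 153.7]
ee_rot: [[-0.951, 0.309, -0.007], [0.309, 0.951, -0.005], [0.005, -0.007, -1.0]]
wrist_force: [-0.0, -0.4, -0.2]
opening: 59.7
grasp_force: 0.0
```

Request:
jog_arm:
  rows: [0,0,0,0,0,0,0,0,0,0,0,0,0,0,0,0,0,0,0,0,0,0,0,0]
  grip: 24

```text
t: 2.55
tcp_pos: [429.1, 285.1, 159.1]
ee_rot: [[-0.951, 0.311, 0.002], [0.311, 0.951, 0.002], [-0.002, 0.002, -1.0]]
wrist_force: [-1.0, 0.3, 0.1]
opening: 23.9
grasp_force: 0.0
```

Request:
jog_arm:
  rows: [-0.0006,0.01375,0,0,0,0.0425,-0.0006,0.01375,0,0,0,0.0425,-0.0006,0.01375,0,0,0,0.0425,-0.0006,0.01375,0,0,0,0.0425,-0.0006,0.01375,0,0,0,0.0425,-0.0006,0.01375,0,0,0,0.0425,-0.0006,0.01375,0,0,0,0.0425,-0.0006,0.01375,0,0,0,0.0425]

```text
t: 3.35
tcp_pos: [478.3, 349.1, 158.5]
ee_rot: [[-0.541, 0.841, 0.0], [0.841, 0.541, 0.001], [0.0, 0.001, -1.0]]
wrist_force: [-0.9, -1.2, 0.9]
opening: 24.0
grasp_force: 0.3
```

Request:
jog_arm:
  rows: [-0.0006,0.01375,0,0,0,0.0425,-0.0006,0.01375,0,0,0,0.0425,-0.0006,0.01375,0,0,0,0.0425,-0.0006,0.01375,0,0,0,0.0425,-0.0006,0.01375,0,0,0,0.0425,-0.0006,0.01375,0,0,0,0.0425,-0.0006,0.01375,0,0,0,0.0425]

```text
t: 4.05
tcp_pos: [543.0, 368.5, 157.9]
ee_rot: [[0.022, 1.0, -0.01], [1.0, -0.022, -0.001], [-0.001, -0.01, -1.0]]
wrist_force: [-10.6, -2.8, 5.8]
opening: 23.9
grasp_force: 5.1
```

Request:
jog_arm:
  rows: [0,0,0,0,0,0,0,0,0,0,0,0]

```text
t: 4.25
tcp_pos: [546.9, 368.4, 158.3]
ee_rot: [[0.019, 1.0, 0.002], [1.0, -0.019, 0.001], [0.001, 0.002, -1.0]]
wrist_force: [1.8, -0.4, 0.6]
opening: 24.1
grasp_force: 1.2
```

Run:
```python
from h import *
s=r.observe();print(s['tcp_pos'],s['wrist_force'],s['t'])
b=cap('side');a=cap('scene')
fa=cv2.resize(a['frame'][170:260,320:450],None,fx=3.2,fy=3.2,interpolation=cv2.INTER_CUBIC)
fb=cv2.resize(b['frame'][140:215,240:360],None,fx=3.47,fy=3.47,interpolation=cv2.INTER_CUBIC)[:,:416]
cv2.imwrite('pics/n1.png',np.vstack([fa,fb])[:,:,::-1])
```

```text
[546.90280579 368.36314785 158.29366162] [ 1.80038915 -0.35201632  0.55086996] 4.25
```

View pics/n1.png

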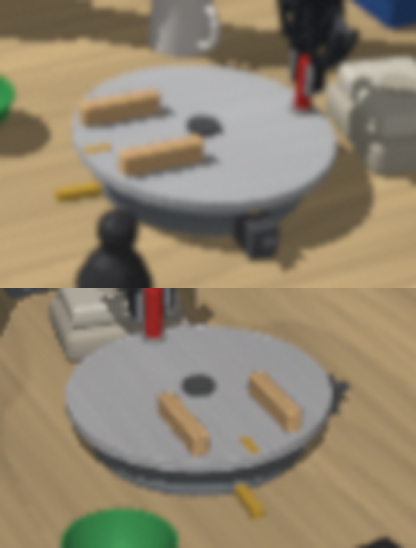

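Request:
jog_arm:
  rows: [0,0,0,0,0,0,0,0,0,0,0,0,0,0,0,0,0,0]
  grip: 60

```text
t: 4.65
tcp_pos: [546.3, 368.2, 157.6]
ee_rot: [[0.02, 1.0, -0.0], [1.0, -0.02, 0.0], [0.0, -0.0, -1.0]]
wrist_force: [0.1, 0.1, -0.6]
opening: 60.1
grasp_force: 0.0
```

Request:
jog_arm:
  rows: [0,0,-0.05,0,0,0,0,0,-0.05,0,0,0,-0.03,0,-0.05,0,0,0,-0.06,0,-0.05,0,0,0,-0.06,0,-0.03,0,0,0,-0.06,0,0,0,0,0,-0.06,0,0,0,0,0,0,0,0,0,0,0]

```text
t: 5.45
tcp_pos: [542.9, 164.9, 325.5]
ee_rot: [[0.03, 1.0, 0.001], [1.0, -0.03, -0.002], [-0.002, 0.001, -1.0]]
wrist_force: [-0.4, -0.1, -0.0]
opening: 59.8
grasp_force: 0.0
```

Request:
jog_arm:
  rows: [0,0,0,0,0,0]

```text
t: 5.55
tcp_pos: [542.7, 171.5, 325.0]
ee_rot: [[0.023, 1.0, 0.0], [1.0, -0.023, 0.001], [0.001, 0.0, -1.0]]
wrist_force: [0.6, 1.3, 0.1]
opening: 59.9
grasp_force: 0.0
```

Run:
```python
from h import *
c=cap('wrist','w2.png');s=r.observe();print(s['tcp_pos'],s['ee_rot'],s['t'],c['eye'])
```

```text
[542.48419018 173.12133797 324.65411647] [[ 1.98174647e-02  9.99803614e-01  3.36726859e-05]
 [ 9.99803183e-01 -1.98174874e-02  9.28539176e-04]
 [ 9.29024132e-04  1.52647662e-05 -9.99999568e-01]] 5.6 [542.81360667 245.85805975 395.9194285 ]
```

View pics/w2.png

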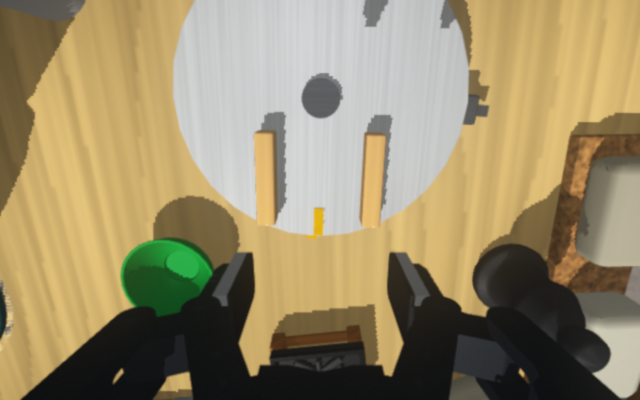

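Request:
jog_arm:
  rows: [-0.056,0,0,0,0,0,-0.056,0,0,0,0,0,-0.056,0,0,0,0,0,-0.056,0,0,0,0,0,-0.056,0,0,0,0,0,-0.056,0,0,0,0,0,0,0,0,0,0,0,0,0,0,0,0,0]

```text
t: 6.4
tcp_pos: [538.0, -78.7, 324.3]
ee_rot: [[0.02, 1.0, -0.0], [1.0, -0.02, 0.0], [0.0, -0.0, -1.0]]
wrist_force: [-0.4, 0.9, 0.7]
opening: 59.8
grasp_force: 0.0
```

Run:
```python
from h import *
c=cap('wrist','w3.png');s=r.observe();print(s['tcp_pos'],s['t'],c['eye'])
f=cv2.imread('pics/w2.png');h=cv2.cvtColor(f,cv2.COLOR_BGR2HSV)
for p in[(222,318),(180,265),(180,373),(180,320)]: print(p,h[p])
```

```text
[538.05960692 -77.45202295 324.14010336] 6.45 [537.9977856   -4.2448415  395.16350878]
(222, 318) [ 23 236 228]
(180, 265) [ 19 127 232]
(180, 373) [ 19 128 229]
(180, 320) [ 75   2 210]
```

View pics/w3.png

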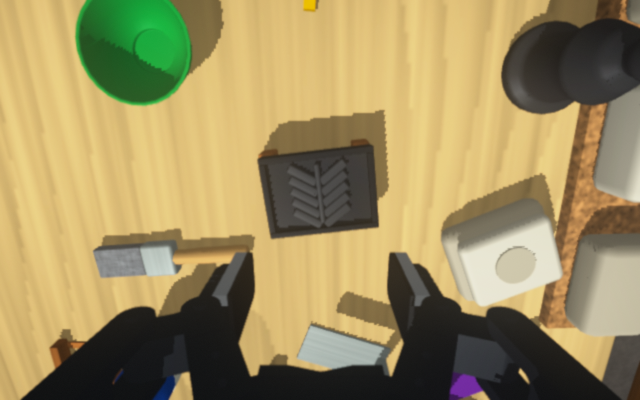

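```bash
cat > m.py <<'E'
from h import *
np.set_printoptions(precision=1,suppress=True)
def quad(c,m,z,box=None,show=True):
    m=m.astype(np.uint8)
    if box: 
        k=np.zeros_like(m);x0,y0,x1,y1=box;k[y0:y1,x0:x1]=1;m=m*k
    cs=cv2.findContours(m,cv2.RETR_EXTERNAL,cv2.CHAIN_APPROX_NONE)[0]
    cn=max(cs,key=cv2.contourArea)[:,0,:]
    P=np.array([onz(c,u,z)[:2] for u in cn.astype(float)])
    (cx,cy),(w,h),a=cv2.minAreaRect(P.astype(np.float32))
    if h>w: w,h,a=h,w,a+90
    a=(a+90)%180-90
    print('rect c',(round(cx,1),round(cy,1)),'size',round(w,1),round(h,1),'long-axis deg',round(a,1));return cx,cy,a
E
python3 - <<'E'
from m import *
c=cap('wrist');h=cv2.cvtColor(c['frame'],cv2.COLOR_RGB2HSV);H,S,V=[h[:,:,i].astype(int) for i in range(3)]
dark=cv2.morphologyEx(((V<110)&(S<80)).astype(np.uint8),cv2.MORPH_OPEN,np.ones((3,3)))
for z in(40,46): quad(c,dark,z,(245,135,390,245))
blade=(S<60)&(V>110)
quad(c,blade,4,(285,310,392,372))
cn=max(cv2.findContours((blade[310:372,285:392]).astype(np.uint8),0,1)[0],key=cv2.contourArea)
ap=cv2.approxPolyDP(cn,3,True)[:,0]+[285,310];print(ap);print(np.array([onz(c,u,4) for u in ap.astype(float)]))
ptr=(S>190)&(H>15)&(H<30)&(V>180);ys,xs=np.nonzero(ptr[0:20,290:330]);print('ptr',xs.mean()+290,ys.max(),onz(c,(xs.mean()+290,ys.max()/2),6), 'ends',onz(c,(xs.mean()+290,ys.max()),6))
# w2: battens & stripe
f=cv2.imread('pics/w2.png')
E=dict(c);E['eye']=np.array([542.81360667,245.85805975,395.9194285])
hh=cv2.cvtColor(f,cv2.COLOR_BGR2HSV);H,S,V=[hh[:,:,i].astype(int) for i in range(3)]
w=(S>90)&(S<190)&(H>12)&(H<25)&(V>150)
quad(E,w,84,(248,125,277,230));quad(E,w,84,(358,128,386,230))
st=(S>200)&(H>15)&(V>170);quad(E,st,60,(305,200,332,240))
hub=(V<120)&(S<60);ys,xs=np.nonzero(hub[70:125,295:345]);print('hub',onz(E,(xs.mean()+295,ys.mean()+70),60))
E
```

```text
rect c (534.6, -103.8) size 120.0 90.8 long-axis deg 5.5
rect c (534.6, -102.1) size 118.0 89.3 long-axis deg 5.5
rect c (557.8, -344.9) size 109.5 60.0 long-axis deg -21.0
[[297 359]
 [329 369]
 [374 364]
 [383 348]
 [310 326]]
[[ 498.3 -353.2    4. ]
 [ 542.9 -371.4    4. ]
 [ 606.5 -363.9    4. ]
 [ 618.1 -336.7    4. ]
 [ 518.  -298.6    4. ]]
ptr 309.5821917808219 12 [528.   86.5   6. ] ends [527.8  80.9   6. ]
rect c (483.9, 169.8) size 93.6 27.5 long-axis deg 88.9
rect c (589.6, 166.4) size 91.9 24.2 long-axis deg -87.9
rect c (536.8, 118.3) size 33.9 13.6 long-axis deg 73.0
hub [542.9 246.   60. ]
```

Request:
jog_arm:
  rows: [0.05,0,0,0,0,0,0.05,0,0,0,0,0,0.04,0,0,0,0,0,0,0,0,0,0,0,0,0,0,0,0,0]

```text
t: 7.0
tcp_pos: [539.6, 28.1, 324.3]
ee_rot: [[0.015, 1.0, -0.0], [1.0, -0.015, -0.0], [-0.0, -0.0, -1.0]]
wrist_force: [1.1, -0.6, -0.3]
opening: 60.1
grasp_force: 0.0
```

Run:
```python
from m import *
c=cap('wrist','w4.png');s=r.observe();print(s['tcp_pos'],c['eye'])
h=cv2.cvtColor(c['frame'],cv2.COLOR_RGB2HSV);H,S,V=[h[:,:,i].astype(int) for i in range(3)]
y=((S>190)&(H>15)&(H<30)&(V>120)).astype(np.uint8)
n,l,st,ce=cv2.connectedComponentsWithStats(y)
for i in range(1,n):
    if st[i,4]>25:
        print(st[i],ce[i])
        ys,xs=np.nonzero(l==i)
        for z in (4,60): 
            P=np.array([onz(c,(a,b),z)[:2] for a,b in zip(xs,ys)]);m=P.mean(0)
            print(' z',z,m,P.min(0),P.max(0)); d=m-np.array([543.3,246.4]);print('  ang',np.degrees(np.arctan2(d[1],d[0])))
```

```text
[539.6  26.6 324.4] [539.2 102.6 395.2]
[314  59  10  32 282] [318.6  74.4]
 z 4 [537.2 125.5] [531.9 109.5] [542.1 141.2]
  ang -92.89457654224653
 z 60 [537.5 122.3] [532.9 108.5] [541.7 135.7]
  ang -92.68354899598135
[306  94  12  23 236] [311.3 105.1]
 z 4 [528.6  93.7] [522.4  82. ] [535.  105.6]
  ang -95.49522266094367
 z 60 [530.1  95. ] [524.8  84.9] [535.6 105.1]
  ang -94.97064883247351
```

View pics/w4.png

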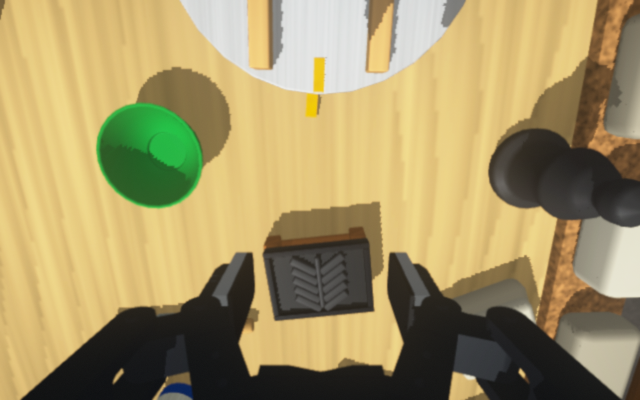

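Request:
jog_arm:
  rows: [0.0567,0.0007,0,0,0,0,0.0567,0.0007,0,0,0,0,0.0567,0.0007,0,0,0,0,0.0567,0.0007,0,0,0,0,0.0567,0.0007,0,0,0,0,0.0567,0.0007,0,0,0,0,0.0567,0.0007,0,0,0,0,0.0567,0.0007,0,0,0,0]

```text
t: 7.85
tcp_pos: [551.1, 366.4, 324.6]
ee_rot: [[0.022, 1.0, 0.0], [1.0, -0.022, -0.0], [-0.0, 0.0, -1.0]]
wrist_force: [0.8, 0.2, 1.0]
opening: 59.9
grasp_force: 0.0
```

Request:
jog_arm:
  rows: [0,0,0,0,0,0,0,0,0.05,0,0,0,0,0,0.05,0,0,0,0,0,0.05,0,0,0,0,0,0.05,0,0,0,0,0,0.021,0,0,0,0,0,0,0,0,0]

```text
t: 8.55
tcp_pos: [550.0, 364.1, 156.5]
ee_rot: [[0.021, 1.0, -0.003], [1.0, -0.021, -0.003], [-0.003, -0.003, -1.0]]
wrist_force: [0.8, -0.0, 0.5]
opening: 60.1
grasp_force: 0.0
```

Request:
jog_arm:
  rows: [0,0,0,0,0,0,0,0,0,0,0,0,0,0,0,0,0,0]
  grip: 24

```text
t: 8.85
tcp_pos: [551.5, 366.1, 160.8]
ee_rot: [[0.02, 1.0, 0.002], [1.0, -0.02, 0.002], [0.002, 0.002, -1.0]]
wrist_force: [-0.8, 0.5, 0.3]
opening: 23.9
grasp_force: 0.0
```

Push 6 mm in +x, then watch.

Request:
jog_arm:
  rows: [0,0.003,0,0,0,0,0,0.003,0,0,0,0,0,0.002,0,0,0,0,0,0,0,0,0,0]

```text
t: 9.25
tcp_pos: [557.3, 365.3, 158.9]
ee_rot: [[0.02, 1.0, 0.001], [1.0, -0.02, -0.0], [-0.0, 0.001, -1.0]]
wrist_force: [0.3, 0.1, -0.5]
opening: 24.0
grasp_force: 0.0
```

Request:
jog_arm:
  rows: [0,0,0,0,0,0,0,0,0,0,0,0,0,0,0,0,0,0]

```text
t: 9.55
tcp_pos: [556.7, 365.5, 158.7]
ee_rot: [[0.02, 1.0, -0.0], [1.0, -0.02, -0.0], [-0.0, -0.0, -1.0]]
wrist_force: [0.2, -0.7, 1.1]
opening: 24.0
grasp_force: 0.0
```

```bash
cat > st.py <<'E'
from m import *
# stripe/pointer angles from side+scene+wrist (yellow blobs)
def yb(n,box):
    c=cap(n);h=cv2.cvtColor(c['frame'],cv2.COLOR_RGB2HSV);H,S,V=[h[:,:,i].astype(int) for i in range(3)]
    y=((S>130)&(H>18)&(H<26)&(V>110)).astype(np.uint8);k=np.zeros_like(y);x0,y0,x1,y1=box;k[y0:y1,x0:x1]=1
    n,l,st,ce=cv2.connectedComponentsWithStats(y*k)
    for i in range(1,n):
        if st[i,4]>5:
            for z in(4,60):
                p=onz(c,ce[i],z)[:2];d=p-[543.3,246.4];print(st[i],'z',z,p,np.hypot(*d),np.degrees(np.arctan2(d[1],d[0])))
yb('scene',(330,205,365,240));yb('side',(290,175,330,212))
s=r.observe();print(s['tcp_pos'],s['wrist_force'],s['opening'],s['grasp_force'])
E
python3 st.py
```

```text
[337 227  14   6  59] z 4 [526.4 108.4] 139.06757547383125 -96.99221773340429
[337 227  14   6  59] z 60 [601.1  70.6] 185.10009685464772 -71.79874590328166
[308 184   4   3   6] z 4 [572.2 203.7] 51.580664221898516 -55.94281207919636
[308 184   4   3   6] z 60 [531.  126.5] 120.51644943980291 -95.84095070582337
[308 197   8  10  42] z 4 [529.9 108.1] 138.95159502362438 -95.53217541092518
[308 197   8  10  42] z 60 [491.4  36.8] 215.90451686988416 -103.91944502738718
[556.7 365.5 158.7] [-0.2  0.3  0.4] 23.923771147214197 0.0
```

Request:
jog_arm:
  rows: [0,0,0,0,0,0,0,0,0,0,0,0,0,0,-0.05,0,0,0,0,0,-0.05,0,0,0,-0.03,0,-0.05,0,0,0,-0.06,0,-0.05,0,0,0,-0.06,0,-0.025,0,0,0,-0.06,0,0,0,0,0]
  grip: 60

```text
t: 10.45
tcp_pos: [554.8, 213.5, 325.6]
ee_rot: [[0.019, 1.0, 0.006], [1.0, -0.019, 0.003], [0.003, 0.006, -1.0]]
wrist_force: [1.0, -1.1, 0.2]
opening: 59.9
grasp_force: 0.0
```

Request:
jog_arm:
  rows: [-0.06,-0.003,0,0,0,0,-0.06,0,0,0,0,0,-0.06,0,0,0,0,0,-0.06,0,0,0,0,0,0,0,0,0,0,0,0,0,0,0,0,0]

```text
t: 11.05
tcp_pos: [547.8, 33.5, 322.3]
ee_rot: [[0.023, 1.0, 0.001], [1.0, -0.023, 0.001], [0.001, 0.001, -1.0]]
wrist_force: [0.6, 0.7, -0.9]
opening: 59.9
grasp_force: 0.0
```

Run:
```python
from m import *
c=cap('wrist','w5.png');s=r.observe();print(s['tcp_pos'],c['eye'],s['t'])
h=cv2.cvtColor(c['frame'],cv2.COLOR_RGB2HSV);H,S,V=[h[:,:,i].astype(int) for i in range(3)]
y=((S>190)&(H>15)&(H<30)&(V>120)).astype(np.uint8)
n,l,st,ce=cv2.connectedComponentsWithStats(y)
for i in range(1,n):
    if st[i,4]>25:
        for z in (4,60): 
            p=onz(c,ce[i],z)[:2];d=p-np.array([543.3,246.4]);print(st[i],z,p,np.hypot(*d),'  ang',np.degrees(np.arctan2(d[1],d[0])))
dark=cv2.morphologyEx(((V<110)&(S<80)).astype(np.uint8),cv2.MORPH_OPEN,np.ones((3,3)))
quad(c,dark,42,(245,230,382,345))
w=((S>90)&(S<190)&(H>12)&(H<25)&(V>190)).astype(np.uint8);w[100:]=0
n,l,st,ce=cv2.connectedComponentsWithStats(w)
for i in range(1,n):
    if 300<st[i,4]<8000:
        print(st[i]);ys=np.nonzero(l==i)[0]
        for yy in range(st[i,1]+3,st[i,1]+st[i,3]-2,15):
            xs=np.nonzero(l[yy]==i)[0];print(yy,onz(c,(xs.min()-.5,yy),84)[:2],onz(c,(xs.max()+.5,yy),84)[:2])
```

```text
[547.8  35.1 322.2] [548.  107.9 393.3] 11.1
[297  65  11  32 281] 4 [528.5 125.3] 121.9886360895985   ang -96.9869006465989
[297  65  11  32 281] 60 [531.3 122.8] 124.17007358000026   ang -95.56224680124609
[298 101  12  22 226] 4 [528.6  93.2] 153.94543639431038   ang -95.49217627500528
[298 101  12  22 226] 60 [531.4  95.3] 151.58727694564635   ang -94.51980425632959
rect c (534.3, -102.9) size 119.6 94.0 long-axis deg 5.6
[ 232    0   20   73 1419]
3 [477.6 183. ] [493.8 182.6]
18 [476.5 172. ] [493.  171.5]
33 [475.5 160.7] [492.1 160.2]
48 [474.4 149.2] [490.4 148.7]
63 [473.3 137.4] [489.4 136.9]
[350  33  25  49 855]
36 [576.4 155.8] [593.9 155.5]
51 [575.6 144.3] [592.4 143.9]
66 [574.  132.5] [591.8 132.1]
```

Request:
jog_arm:
  rows: [-0.0635,0.0039,0,0,0,0,-0.0635,0.0039,0,0,0,0,-0.0635,0.0039,0,0,0,0,-0.0635,0.0039,0,0,0,0,-0.0635,0.0039,0,0,0,0,-0.0635,0.0039,0,0,0,0,-0.0635,0.0039,0,0,0,0,-0.0635,0.0039,0,0,0,0]

```text
t: 11.9
tcp_pos: [565.1, -346.3, 321.5]
ee_rot: [[0.016, 1.0, 0.0], [1.0, -0.016, 0.001], [0.001, 0.0, -1.0]]
wrist_force: [0.6, 0.7, 1.3]
opening: 60.2
grasp_force: 0.0
```

Request:
jog_arm:
  rows: [0,0,0,0,0,-0.0745,0,0,0,0,0,-0.0745,0,0,0,0,0,-0.0745,0,0,0,0,0,-0.0745,0,0,0,0,0,-0.0745,0,0,0,0,0,-0.0745,0,0,0,0,0,-0.0745,0,0,0,0,0,-0.0745]

```text
t: 12.7
tcp_pos: [565.0, -344.5, 321.5]
ee_rot: [[-0.925, 0.379, -0.0], [0.379, 0.925, 0.001], [0.0, 0.001, -1.0]]
wrist_force: [0.5, 1.3, 0.3]
opening: 60.1
grasp_force: 0.0
```

Request:
jog_arm:
  rows: [0,0,0,0,0,0,0,0,0,0,0,0]

```text
t: 12.9
tcp_pos: [564.4, -345.5, 321.7]
ee_rot: [[-0.921, 0.39, -0.0], [0.39, 0.921, 0.001], [0.0, 0.001, -1.0]]
wrist_force: [-0.1, -0.0, 0.7]
opening: 60.0
grasp_force: 0.0
```

Run:
```python
from m import *
c=cap('wrist','w6.png');s=r.observe();print(s['tcp_pos'],s['ee_rot'],c['eye'],s['t']);print(np.array(s['qpos'])*100)
h=cv2.cvtColor(c['frame'],cv2.COLOR_RGB2HSV);H,S,V=[h[:,:,i].astype(int) for i in range(3)]
# predicted pixel positions
o=np.array([554.9,-343.8]);x=np.array([-.934,.358]);y=np.array([-.358,-.934])
for n,a,b,z in[('tipL',50,29,4),('tipR',50,-29,4),('handle front',36,0,104),('handle back',-68,0,104),('fl',36,10,104),('fr',36,-10,104)]:
    print(n,proj(c,np.r_[o+a*x+b*y,z]))
```

```text
[ 564.2 -345.8  321.8] [[-0.9  0.4 -0. ]
 [ 0.4  0.9  0. ]
 [ 0.   0.  -1. ]] [ 494.2 -316.6  392.6] 12.95
[ 22.7  48.4  38.4 157.5 -19.5 112.2 182.6]
tipL [291.4 113.4]
tipR [343.9 111.5]
handle front [317.3 135. ]
handle back [321.5 249.1]
fl [305.3 135.4]
fr [329.3 134.6]
```

Run:
```python
from m import *
c=cap('wrist');h=cv2.cvtColor(c['frame'],cv2.COLOR_RGB2HSV);H,S,V=[h[:,:,i].astype(int) for i in range(3)]
for p in[(125,318),(112,318),(200,318),(200,300),(200,280),(100,318),(200,336)]: print(p,h[p])
blade=((S<60)&(V>90)).astype(np.uint8)
cs=[k for k in cv2.findContours(blade[60:300,260:380],0,1)[0] if cv2.contourArea(k)>150]
for k in cs: 
    ap=cv2.approxPolyDP(k,2.5,True)[:,0]+[260,60];print('blade',ap.tolist())
hd=((S>80)&(V<130)&((H<14)|(H>172))).astype(np.uint8)
for k in cv2.findContours(hd[60:300,260:380],0,1)[0]:
    if cv2.contourArea(k)>150:
        ap=cv2.approxPolyDP(k,2.5,True)[:,0]+[260,60];print('handle',ap.tolist())
quad(c,hd,104,(260,60,380,300)); quad(c,blade,4,(260,60,380,300))
```

```text
(125, 318) [ 63  13 202]
(112, 318) [ 27  29 196]
(200, 318) [ 12 150 109]
(200, 300) [ 57  12 194]
(200, 280) [ 23 109 235]
(100, 318) [ 21 112 229]
(200, 336) [ 60  12 194]
blade [[344, 111], [293, 113], [299, 213], [310, 212], [307, 136], [311, 132], [329, 134], [333, 212], [345, 211]]
handle [[319, 133], [308, 137], [312, 236], [315, 245], [328, 245], [331, 242], [329, 141], [325, 134]]
rect c (567.2, -348.4) size 101.7 18.1 long-axis deg -21.1
rect c (562.3, -346.0) size 117.9 58.5 long-axis deg -20.9
```

Request:
jog_arm:
  rows: [0.0014,-0.0014,0.05,0,0,-0.0175,0,0,0.05,0,0,0,0,0,0.05,0,0,0,0,0,0.05,0,0,0,0,0,0.034,0,0,0,0,0,0,0,0,0,0,0,0,0,0,0]

```text
t: 13.7
tcp_pos: [562.5, -347.3, 146.8]
ee_rot: [[-0.934, 0.356, -0.0], [0.356, 0.934, -0.0], [0.0, -0.0, -1.0]]
wrist_force: [0.7, -0.1, 0.5]
opening: 60.2
grasp_force: 0.0
```

Request:
jog_arm:
  rows: [0,0,0,0,0,0,0,0,0,0,0,0,0,0,0,0,0,0,0,0,0,0,0,0,0,0,0,0,0,0]
  grip: 10

```text
t: 14.2
tcp_pos: [563.2, -347.1, 148.2]
ee_rot: [[-0.935, 0.356, 0.003], [0.356, 0.935, -0.0], [-0.002, 0.001, -1.0]]
wrist_force: [0.6, 2.0, 6.4]
opening: 18.8
grasp_force: 59.9
```

Request:
jog_arm:
  rows: [0,0,-0.04,0,0,0,0,0,-0.04,0,0,0,0,0,0,0,0,0]

```text
t: 14.5
tcp_pos: [563.7, -348.8, 210.7]
ee_rot: [[-0.934, 0.356, 0.006], [0.356, 0.934, -0.004], [-0.007, -0.001, -1.0]]
wrist_force: [1.1, -0.1, -2.7]
opening: 19.0
grasp_force: 59.4
```

Run:
```python
from m import *
s=r.observe();print(s['tcp_pos'],s['wrist_force'],s['ft_torque'],s['opening'])
c=cap('wrist');E=dict(c)
# w4/w5 had the same yaw (tool x ~ (.02,1)); w3 too. attitude rotated: rebuild from tool rot
R=np.array(s['ee_rot']);Rc=R.T@np.array(c['attitude']) # cam in tool
f=cv2.imread('pics/w3.png');h=cv2.cvtColor(f,cv2.COLOR_BGR2HSV);H,S,V=[h[:,:,i].astype(int) for i in range(3)]
Rt=np.array([[.02,1,0],[1,-.02,0],[0,0,-1.]])
E['attitude']=Rt@Rc;E['eye']=np.array([537.998,-4.245,395.16])
br=((H<16)&(S>110)&(V<190)&(V>40)).astype(np.uint8);br[:,:250]=0;br[:,390:]=0;br[:130]=0;br[250:]=0
for k in cv2.findContours(br,0,1)[0]:
    if cv2.contourArea(k)>10:
        k=k[:,0];print(k.min(0),k.max(0));
        for z in(30,):
            i=[k[(k@d).argmax()] for d in([-1,-1],[1,-1],[-1,1],[1,1])];print([ (u.tolist(),onz(E,u.astype(float),z)[:2]) for u in i])
b=cap('scene');hb=cv2.cvtColor(b['frame'],cv2.COLOR_RGB2HSV);print('purple',onz(b,(205,305),60),onz(b,(228,322),0))
```

```text
[ 563.7 -348.8  210.7] [ 1.1 -0.1 -2.7] [-0.1 -0.  -0. ] 19.01758159931652
[259 150] [276 157]
[([260, 154], array([471.7, -61.8])), ([276, 151], array([489.1, -58.9])), ([259, 157], array([470.4, -65. ])), ([275, 155], array([487.8, -63.2]))]
[352 140] [367 145]
[([352, 141], array([570.3, -49.9])), ([367, 142], array([586.2, -51.3])), ([352, 145], array([570.3, -54.2])), ([367, 144], array([586.3, -53.4]))]
purple [ 783.8 -408.2   60. ] [ 803.3 -358.     0. ]
```

Request:
jog_arm:
  rows: [0.0183,0.0327,0,0,0,0,0.0183,0.0327,0,0,0,0,0.0183,0.0327,0,0,0,0,0.0183,0.0327,0,0,0,0,0,0,0,0,0,0]

```text
t: 15.1
tcp_pos: [544.8, -230.4, 204.0]
ee_rot: [[-0.937, 0.35, -0.005], [0.35, 0.937, 0.005], [0.006, 0.003, -1.0]]
wrist_force: [-0.0, 0.8, -2.7]
opening: 19.0
grasp_force: 59.6
```

Request:
jog_arm:
  rows: [0,0,0,0,0,0.0694,0,0,0,0,0,0.0694,0,0,0,0,0,0.0694,0,0,0,0,0,0.0694,0,0,0,0,0,0.0694,0,0,0,0,0,0.0694,0,0,0,0,0,0.0694,0,0,0,0,0,0.0694]

```text
t: 15.9
tcp_pos: [544.9, -236.3, 204.9]
ee_rot: [[-0.09, 0.996, -0.003], [0.996, 0.09, 0.0], [0.0, -0.003, -1.0]]
wrist_force: [0.9, 0.5, -2.5]
opening: 19.3
grasp_force: 59.5
```

Request:
jog_arm:
  rows: [0,0,0,0,0,0,0,0,0,0,0,0]

```text
t: 16.1
tcp_pos: [545.3, -236.0, 205.4]
ee_rot: [[-0.099, 0.995, -0.002], [0.995, 0.099, -0.0], [0.0, -0.002, -1.0]]
wrist_force: [-0.2, 0.4, -3.4]
opening: 19.2
grasp_force: 59.5
```

```bash
cat > bl.py <<'E'
from m import *
def blade(z,box=(255,90,390,260),cast=None):
    c=cap('wrist','last.png');s=r.observe();h=cv2.cvtColor(c['frame'],cv2.COLOR_RGB2HSV);H,S,V=[h[:,:,i].astype(int) for i in range(3)]
    print('tcp',s['tcp_pos'],'yaw y',np.degrees(np.arctan2(s['ee_rot'][1][1],s['ee_rot'][0][1])),'z',np.array(s['ee_rot'])[:,2]*100,'q7',s['qpos'][6],s['t'],'F',s['wrist_force'])
    return c,s,H,S,V
E
python3 - <<'E'
from bl import *
c,s,H,S,V=blade(0)
bz=s['tcp_pos'][2]-147.5+4
b=((S<60)&(V>90)).astype(np.uint8)
quad(c,b,bz,(260,60,380,300))
for k in cv2.findContours(b[60:300,260:380],0,1)[0]:
    if cv2.contourArea(k)>150: print((cv2.approxPolyDP(k,2.5,True)[:,0]+[260,60]).tolist())
dark=cv2.morphologyEx(((V<110)&(S<80)).astype(np.uint8),cv2.MORPH_OPEN,np.ones((3,3)))
dark[:,:180]=0;dark[:,450:]=0
for k in cv2.findContours(dark[:230],0,1)[0]:
    if cv2.contourArea(k)>800: print(cv2.boundingRect(k)); m=np.zeros_like(dark);cv2.drawContours(m,[k],-1,1,-1);quad(c,m,42)
E
```

```text
tcp [ 545.4 -236.   205.7] yaw y 5.686782360580094 z [  -0.1    0.  -100. ] q7 0.7997142590374073 16.15 F [ 0.8 -0.2 -3.4]
rect c (544.3, -237.6) size 122.0 61.7 long-axis deg -85.2
[[276, 123], [280, 258], [283, 259], [277, 285], [288, 295], [287, 282], [294, 247], [293, 194], [298, 180], [306, 175], [336, 175], [344, 180], [348, 193], [348, 246], [354, 281], [352, 296], [355, 297], [364, 285], [358, 258], [363, 257], [369, 124]]
(230, 0, 197, 75)
rect c (537.1, -126.0) size 120.7 43.2 long-axis deg 5.7
```

Run:
```python
from m import *
c=cap('wrist');h=cv2.cvtColor(c['frame'],cv2.COLOR_RGB2HSV);H,S,V=[h[:,:,i].astype(int) for i in range(3)]
bz=205.7-147.5+4
for u in[(275.5,122.5),(369.5,123),(322.5,122.7),(319,285)]: print(u,onz(c,u,bz))
dark=((V<110)&(S<80))
for y in range(5,85,10):
    xs=np.nonzero(dark[y,180:450])[0]+180
    if len(xs): print(y,xs.min(),xs.max(),onz(c,(xs.min()-.5,y),42)[:2],onz(c,(xs.max()+.5,y),42)[:2])
```

```text
(275.5, 122.5) [ 510.2 -179.8   62.2]
(369.5, 123) [ 567.7 -174.4   62.2]
(322.5, 122.7) [ 538.9 -177.1   62.2]
(319, 285) [ 547.8 -289.4   62.2]
5 230 425 [ 475.  -113.3] [ 595.1 -101.3]
15 231 425 [ 475.8 -118.8] [ 596.1 -106.8]
25 232 424 [ 476.6 -124.5] [ 596.5 -112.5]
35 232 423 [ 476.7 -130.2] [ 596.9 -118.3]
45 233 422 [ 477.5 -136. ] [ 597.3 -124.1]
55 234 421 [ 478.4 -141.9] [ 597.8 -130. ]
65 234 420 [ 478.5 -147.9] [ 598.2 -136. ]
```

Request:
jog_arm:
  rows: [0,0.0027,0.03,0,0,0,0,0,0.03,0,0,0,0,0,0,0,0,0,0,0,0,0,0,0]

```text
t: 16.6
tcp_pos: [547.6, -236.2, 161.6]
ee_rot: [[-0.097, 0.995, -0.001], [0.995, 0.097, 0.0], [0.0, -0.001, -1.0]]
wrist_force: [0.8, -0.2, -2.5]
opening: 19.3
grasp_force: 59.5
```

Run:
```python
from bl import *
c,s,H,S,V=blade(0)
bz=s['tcp_pos'][2]-147.5+4
b=((S<60)&(V>90))
for y in range(110,240,10):
    xs=np.nonzero(b[y,250:400])[0]+250
    if len(xs): print(y,xs.min(),xs.max(),onz(c,((xs.min()+xs.max())/2,y),bz)[:2],end=';')
b2=b[:,322];print('tip row',[ (y,onz(c,(322,y),bz)[:2]) for y in [np.nonzero(b[60:200,300])[0].min()+60]])
dark=((V<110)&(S<80))
for x in(270,290,350,380):
    ys=np.nonzero(dark[:140,x])[0]; print(x,ys.max(),onz(c,(x,ys.max()+.5),34)[:2],onz(c,(x,ys.max()+.5),30)[:2])
```

```text
tcp [ 548.1 -236.4  162.3] yaw y 5.542924635558643 z [   0.1   -0.  -100. ] q7 0.8331884061989916 16.65 F [ 0.3  0.2 -3.3]
130 275 369 [ 541.5 -181.6];140 276 368 [ 542.1 -187.7];150 276 368 [ 542.7 -193.8];160 277 367 [ 543.3 -200.1];170 277 367 [ 544.  -206.5];180 277 366 [ 544.3 -213. ];190 278 366 [ 545.3 -219.6];200 278 366 [ 545.9 -226.3];210 278 365 [ 546.3 -233.2];220 279 365 [ 547.3 -240.2];230 279 364 [ 547.6 -247.3];tip row [(np.int64(123), array([ 541.1, -177.4]))]
270 68 [ 509.9 -150. ] [ 509.3 -149.8]
290 68 [ 520.8 -149. ] [ 520.4 -148.7]
350 139 [ 557.9 -184. ] [ 558.3 -184.4]
380 68 [ 569.6 -144.2] [ 570.2 -143.9]
```

Request:
jog_arm:
  rows: [0.0209,0,0,0,0,0,0.0209,0,0,0,0,0,0.0209,0,0,0,0,0,0.0209,0,0,0,0,0,0.0209,0,0,0,0,0,0.0209,0,0,0,0,0,0.0209,0,0,0,0,0,0.0209,0,0,0,0,0]

```text
t: 17.45
tcp_pos: [535.6, -109.6, 161.6]
ee_rot: [[-0.097, 0.995, 0.0], [0.995, 0.097, 0.0], [0.0, 0.0, -1.0]]
wrist_force: [0.7, 0.2, -2.0]
opening: 19.1
grasp_force: 59.5
```

Request:
jog_arm:
  rows: [0,0,0,0,0,0,0,0,0,0,0,0,0,0,0,0,0,0]

```text
t: 17.75
tcp_pos: [535.8, -111.9, 161.7]
ee_rot: [[-0.095, 0.995, 0.001], [0.995, 0.095, -0.001], [-0.001, 0.0, -1.0]]
wrist_force: [-1.2, -0.3, -2.9]
opening: 19.2
grasp_force: 59.5
```

Request:
jog_arm:
  rows: [0,0,-0.006,0,0,0,0,0,-0.006,0,0,0,0,0,-0.006,0,0,0,0,0,-0.006,0,0,0,0,0,-0.006,0,0,0,0,0,-0.008,0,0,0,0,0,-0.008,0,0,0,0,0,0,0,0,0]

```text
t: 18.55
tcp_pos: [536.2, -111.1, 197.0]
ee_rot: [[-0.096, 0.995, 0.002], [0.995, 0.096, -0.0], [-0.0, 0.002, -1.0]]
wrist_force: [0.2, 0.3, -4.0]
opening: 18.9
grasp_force: 59.4
```

Request:
jog_arm:
  rows: [0,0,-0.01,0,0,0,0,0,-0.013,0,0,0,0,0,-0.015,0,0,0,0,0,-0.015,0,0,0,0,0,-0.015,0,0,0,0,0,-0.013,0,0,0,0,0,-0.01,0,0,0,0,0,0,0,0,0]

```text
t: 19.35
tcp_pos: [536.3, -111.2, 265.6]
ee_rot: [[-0.096, 0.995, 0.002], [0.995, 0.096, 0.0], [-0.0, 0.002, -1.0]]
wrist_force: [0.6, -1.3, -5.0]
opening: 19.1
grasp_force: 59.4
```

Run:
```python
from bl import *
c,s,H,S,V=blade(0);print(s['ft_torque'],s['opening'])
dark=((V<110)&(S<80))
z=s['tcp_pos'][2]-147.5+4+10
for y in range(60,200,10):
    xs=np.nonzero(dark[y,150:480])[0]+150
    if len(xs): print(y,xs.min(),xs.max(),onz(c,((xs.min()+xs.max())/2,y),z)[:2],onz(c,(xs.max()+.5,y),z)[0]-onz(c,(xs.min()-.5,y),z)[0])
for x in(260,280,350,380):
    ys=np.nonzero(dark[:180,x])[0]
    if len(ys): print(x,ys.min(),onz(c,(x,ys.min()-.5),z)[:2])
a=cap('scene');b=cap('side')
fa=cv2.resize(a['frame'][130:280,230:390],None,fx=2.5,fy=2.5,interpolation=cv2.INTER_CUBIC)
fb=cv2.resize(b['frame'][130:280,250:410],None,fx=2.5,fy=2.5,interpolation=cv2.INTER_CUBIC)
cv2.imwrite('pics/both.png',np.hstack([fa,fb])[:,:,::-1])
```

```text
tcp [ 535.9 -111.   264.8] yaw y 5.5400129264692906 z [   0.1    0.  -100. ] q7 0.5243854563713886 19.4 F [-1.4  1.1 -5.2]
[-0.  0.  0.] 18.70419111086662
140 221 406 [526.  -62.1] 110.39277017954203
150 222 411 [528.3 -67.8] 113.71702282587319
160 223 423 [532.8 -73.5] 121.35347240481275
170 224 422 [533.4 -79.6] 121.17087449989077
180 224 421 [533.7 -85.9] 121.6065760225651
190 225 420 [534.4 -92.2] 121.43400550857945
260 136 [494.2 -62.5]
280 132 [505.8 -59. ]
350 132 [547. -55.]
380 134 [564.9 -54.5]
```

Request:
jog_arm:
  rows: [0,0,0,0,0,0.006,0,0,0,0,0,0.012,0,0,0,0,0,0.016,0,0,0,0,0,0.016,0,0,0,0,0,0.016,0,0,0,0,0,0.016,0,0,0,0,0,0.01,0,0,0,0,0,0.004]

```text
t: 20.3
tcp_pos: [535.7, -110.9, 264.3]
ee_rot: [[0.096, 0.995, 0.0], [0.995, -0.096, -0.0], [-0.0, 0.0, -1.0]]
wrist_force: [0.2, -0.2, -5.2]
opening: 18.9
grasp_force: 59.4
```

Request:
jog_arm:
  rows: [0.005,-0.0005,0,0,0,0,0.01,-0.001,0,0,0,0,0.015,-0.0015,0,0,0,0,0.02,-0.002,0,0,0,0,0.024,-0.0024,0,0,0,0,0.026,-0.0026,0,0,0,0,0.026,-0.0026,0,0,0,0,0.026,-0.0026,0,0,0,0]

```text
t: 21.1
tcp_pos: [535.0, 5.6, 264.3]
ee_rot: [[0.094, 0.996, -0.0], [0.996, -0.094, 0.001], [0.001, -0.0, -1.0]]
wrist_force: [0.7, -0.1, -4.1]
opening: 19.2
grasp_force: 59.4
```

Request:
jog_arm:
  rows: [0.026,-0.0026,0,0,0,0,0.026,-0.0026,0,0,0,0,0.026,-0.0026,0,0,0,0,0.026,-0.0026,0,0,0,0,0.022,-0.0022,0,0,0,0,0.018,-0.0018,0,0,0,0,0.012,-0.0012,0,0,0,0,0.006,-0.0006,0,0,0,0]

```text
t: 21.9
tcp_pos: [534.5, 126.9, 264.2]
ee_rot: [[0.094, 0.996, -0.0], [0.996, -0.094, 0.0], [0.0, -0.0, -1.0]]
wrist_force: [-0.5, 0.0, -4.3]
opening: 19.4
grasp_force: 59.3
```

Request:
jog_arm:
  rows: [0.003,0,0,0,0,0,0,0,0,0,0,0,0,0,0,0,0,0]

```text
t: 22.2
tcp_pos: [535.0, 127.1, 264.3]
ee_rot: [[0.097, 0.995, 0.0], [0.995, -0.097, -0.0], [-0.0, 0.0, -1.0]]
wrist_force: [-0.6, 0.4, -5.2]
opening: 19.4
grasp_force: 59.3
```

```bash
cat > chk.py <<'E'
from bl import *
c,s,H,S,V=blade(0)
dark=((V<110)&(S<80))
z=s['tcp_pos'][2]-147.5+4+10
for y in range(140,200,10):
    xs=np.nonzero(dark[y,190:450])[0]+190
    if len(xs): print(y,xs.min(),xs.max(),onz(c,(xs.min()-.5,y),z)[:2],onz(c,(xs.max()+.5,y),z)[:2])
for x in(260,280,350,380):
    ys=np.nonzero(dark[110:180,x])[0]+110
    if len(ys): print(x,ys.min(),onz(c,(x,ys.min()-.5),z)[:2])
w=((S>80)&(S<190)&(H>12)&(H<25)&(V>170))
for y in range(20,135,12):
    xs=np.nonzero(w[y,200:450])[0]+200
    if len(xs):
        g=np.split(xs,np.nonzero(np.diff(xs)>5)[0]+1);print('w',y,[(int(k[0]),int(k[-1]),onz(c,((k[0]+k[-1])/2,y),84)[:2].round(1).tolist()) for k in g if len(k)>6])
E
python3 chk.py
```

```text
tcp [535.  127.1 264.3] yaw y -5.543028497168385 z [   0.   -0. -100.] q7 -0.10724981528481899 22.25 F [-1.1  0.4 -4.6]
140 221 426 [479.1 182.4] [600.9 170.6]
150 222 425 [478.6 176.5] [600.3 164.6]
160 222 424 [477.5 170.5] [599.6 158.6]
170 223 423 [477.  164.4] [598.9 152.5]
180 224 421 [476.5 158.1] [597.7 146.3]
190 225 420 [476.  151.8] [597. 140.]
260 133 [503.1 184.4]
280 132 [515.  183.8]
350 132 [556.  179.8]
380 134 [573.5 177. ]
w 80 [(233, 257, [489.4, 217.4])]
w 92 [(234, 255, [487.8, 209.5])]
w 104 [(235, 257, [487.6, 201.3])]
w 116 [(236, 256, [486.3, 193.1])]
w 128 [(237, 256, [485.3, 184.7])]
```

Request:
jog_arm:
  rows: [0.006,-0.0006,0,0,0,0,0.01,-0.001,0,0,0,0,0.012,-0.0012,0,0,0,0,0.01,-0.001,0,0,0,0,0.006,-0.0006,0,0,0,0,0.002,-0.0002,0,0,0,0,0,0,0,0,0,0,0,0,0,0,0,0]

```text
t: 23.05
tcp_pos: [534.8, 162.2, 264.3]
ee_rot: [[0.096, 0.995, 0.0], [0.995, -0.096, -0.0], [-0.0, 0.0, -1.0]]
wrist_force: [0.1, 0.4, -5.5]
opening: 18.9
grasp_force: 59.3
```

```bash
python3 chk.py | grep -v w.[0-3]
python3 - <<'E'
from m import *
c=cap('wrist');h=cv2.cvtColor(c['frame'],cv2.COLOR_RGB2HSV);H,S,V=[h[:,:,i].astype(int) for i in range(3)]
w=((S>80)&(S<190)&(H>12)&(H<25)&(V>170)).astype(np.uint8)
n,l,st,ce=cv2.connectedComponentsWithStats(w[60:140,200:450])
for i in range(1,n):
    if st[i,4]>40: x,y,a,b,_=st[i];print(st[i],'end mid',onz(c,(200+x+a/2,60+y-.5),84)[:2])
d=((V<90)&(S<60)).astype(np.uint8)[0:130,260:400];n,l,st,ce=cv2.connectedComponentsWithStats(d)
for i in range(1,n):
    if st[i,4]>200: print('hub?',st[i],onz(c,ce[i]+[260,0],60)[:2])
E
```

```text
tcp [534.8 162.1 264.3] yaw y -5.504997186452907 z [   0.   -0. -100.] q7 -0.16563129621947245 23.1 F [-1.1 -0.7 -5.4]
140 221 426 [478.8 217.5] [600.7 205.7]
150 222 425 [478.4 211.6] [600.  199.8]
160 222 425 [477.3 205.6] [600.  193.8]
170 223 423 [476.8 199.5] [598.7 187.7]
180 224 422 [476.3 193.2] [598.  181.5]
190 225 421 [475.8 186.9] [597.4 175.1]
260 133 [502.9 219.5]
280 132 [514.7 219. ]
350 132 [555.7 215. ]
380 133 [573.3 212.7]
[41 68 17  5 77] end mid [487.3 219.9]
hub? [  40   60   47   49 1783] [542.9 245.4]
```

Request:
jog_arm:
  rows: [0,0,0.006,0,0,0,0,0,0.01,0,0,0,0,0,0.01,0,0,0,0,0,0.008,0,0,0,0,0,0.006,0,0,0,0,0,0.004,0,0,0,0,0,0.004,0,0,0,0,0,0.004,0,0,0]

```text
t: 23.95
tcp_pos: [535.1, 162.6, 225.4]
ee_rot: [[0.095, 0.995, 0.001], [0.995, -0.095, 0.0], [0.0, 0.001, -1.0]]
wrist_force: [-0.1, 0.0, -2.0]
opening: 19.1
grasp_force: 59.5
```

Request:
jog_arm:
  rows: [0,0,0.003,0,0,0,0,0,0.003,0,0,0,0,0,0.003,0,0,0,0,0,0,0,0,0,0,0,0,0,0,0]

```text
t: 24.45
tcp_pos: [534.8, 162.5, 218.6]
ee_rot: [[0.095, 0.995, 0.0], [0.995, -0.095, 0.0], [0.0, 0.0, -1.0]]
wrist_force: [0.5, 0.5, -2.1]
opening: 19.1
grasp_force: 59.5
```

Request:
jog_arm:
  rows: [-0.01,0,0,0,0,0,-0.02,0,0,0,0,0,-0.03,0,0,0,0,0,-0.035,0,0,0,0,0,-0.04,0,0,0,0,0,-0.04,0,0,0,0,0,-0.04,0,0,0,0,0,-0.03,0,0,0,0,0]

```text
t: 25.25
tcp_pos: [516.3, -24.0, 218.8]
ee_rot: [[0.099, 0.995, 0.0], [0.995, -0.099, -0.001], [-0.001, 0.0, -1.0]]
wrist_force: [-0.9, -0.4, -2.9]
opening: 19.1
grasp_force: 59.6
```

Request:
jog_arm:
  rows: [0,0,0,0,0,0,0,0,0,0,0,0]

```text
t: 25.45
tcp_pos: [516.9, -21.7, 218.7]
ee_rot: [[0.098, 0.995, 0.0], [0.995, -0.098, 0.0], [0.0, 0.0, -1.0]]
wrist_force: [-0.3, -0.2, -3.2]
opening: 19.0
grasp_force: 59.6
```

Run:
```python
from bl import *
c,s,H,S,V=blade(0)
dark=cv2.morphologyEx(((V<110)&(S<80)).astype(np.uint8),cv2.MORPH_OPEN,np.ones((3,3)))
for k in cv2.findContours(dark,0,1)[0]:
    if cv2.contourArea(k)>2000: 
        x,y,w,hh=cv2.boundingRect(k);print(x,y,w,hh)
        if y<140: 
            m=np.zeros_like(dark);cv2.drawContours(m,[k],-1,1,-1);quad(c,m,96,(0,0,640,150))
f=c['frame'];a=cap('scene')['frame'][150:270,300:450]
big=np.zeros((600,640,3),np.uint8);big[:400]=f;big[400:600,:250]=cv2.resize(a,(250,200))
b=cap('side')['frame'][130:250,230:380];big[400:600,250:500]=cv2.resize(b,(250,200))
cv2.imwrite('pics/w7.png',big[:,:,::-1])
```

```text
tcp [517.  -20.7 218.6] yaw y -5.512625003605683 z [   0.     0.1 -100. ] q7 0.2090794809374694 25.5 F [-0.6  1.5 -3. ]
43 124 558 276
rect c (544.2, 28.7) size 13.9 5.6 long-axis deg 84.4
581 50 59 115
rect c (682.8, 31.2) size 55.0 33.1 long-axis deg -80.9
```

View pics/w7.png

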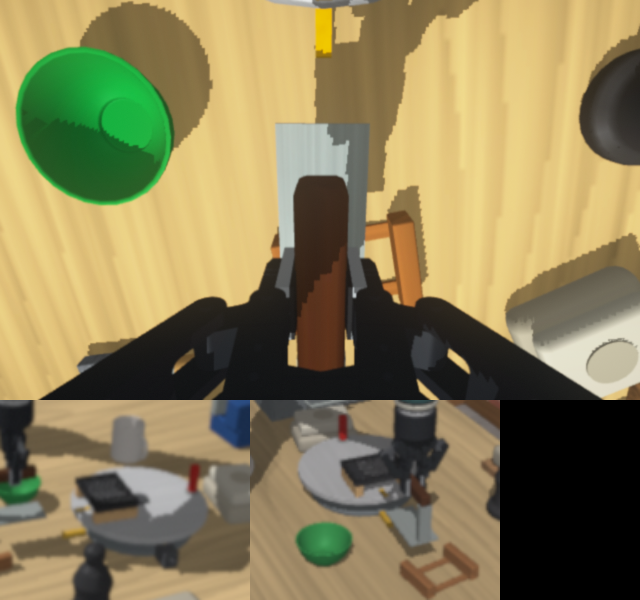

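Request:
jog_arm:
  rows: [-0.0395,0.0091,0,0,0,0,-0.0395,0.0091,0,0,0,0,-0.0395,0.0091,0,0,0,0,-0.0395,0.0091,0,0,0,0,-0.0395,0.0091,0,0,0,0,-0.0395,0.0091,0,0,0,0,-0.0395,0.0091,0,0,0,0,-0.0395,0.0091,0,0,0,0]

```text
t: 26.4
tcp_pos: [549.6, -261.5, 218.2]
ee_rot: [[0.093, 0.996, -0.0], [0.996, -0.093, 0.001], [0.001, -0.0, -1.0]]
wrist_force: [0.4, 0.2, -3.0]
opening: 19.3
grasp_force: 59.6
```

Request:
jog_arm:
  rows: [0,0,0,0,0,0,0,0,0.03,0,0,0,0,0,0.03,0,0,0,0,0,0.02,0,0,0,0,0,0,0,0,0,0,0,0,0,0,0]

```text
t: 27.0
tcp_pos: [549.4, -261.1, 158.7]
ee_rot: [[0.095, 0.996, -0.0], [0.996, -0.095, -0.0], [-0.0, -0.0, -1.0]]
wrist_force: [0.1, -0.2, -2.5]
opening: 19.2
grasp_force: 59.6
```

Lower about 11 mm, slowly, to contact.

Request:
jog_arm:
  rows: [0,0,0.005,0,0,0,0,0,0.004,0,0,0,0,0,0.003,0,0,0,0,0,0,0,0,0,0,0,0,0,0,0]

```text
t: 27.5
tcp_pos: [549.0, -261.5, 149.6]
ee_rot: [[0.095, 0.995, 0.0], [0.995, -0.095, -0.0], [-0.0, 0.0, -1.0]]
wrist_force: [0.6, -0.7, -2.1]
opening: 19.0
grasp_force: 59.5
```

Request:
jog_arm:
  rows: [0,0,0.001,0,0,0,0,0,0.001,0,0,0,0,0,0,0,0,0]

```text
t: 27.8
tcp_pos: [549.2, -261.5, 148.3]
ee_rot: [[0.095, 0.995, 0.0], [0.995, -0.095, 0.0], [0.0, 0.0, -1.0]]
wrist_force: [-0.3, 1.1, -0.1]
opening: 18.7
grasp_force: 59.9
```

Request:
jog_arm:
  rows: [0,0,0,0,0,0,0,0,0,0,0,0,0,0,0,0,0,0,0,0,0,0,0,0,0,0,0,0,0,0]
  grip: 60

```text
t: 28.3
tcp_pos: [549.1, -261.5, 148.1]
ee_rot: [[0.095, 0.995, 0.0], [0.995, -0.095, -0.0], [-0.0, 0.0, -1.0]]
wrist_force: [-0.3, -0.4, -0.3]
opening: 60.1
grasp_force: 0.0
```

Request:
jog_arm:
  rows: [0,0,-0.02,0,0,0,0,0,-0.05,0,0,0,0,0,-0.06,0,0,0,0,0,-0.06,0,0,0,0,0,-0.05,0,0,0,0,0,0,0,0,0]

```text
t: 28.9
tcp_pos: [550.7, -263.4, 335.0]
ee_rot: [[0.096, 0.995, 0.011], [0.995, -0.096, -0.003], [-0.002, 0.011, -1.0]]
wrist_force: [0.7, -0.1, -0.5]
opening: 60.4
grasp_force: 0.0
```

Request:
jog_arm:
  rows: [0.06,0,0,0,0,0,0.06,0,0,0,0,0,0.06,0,0,0,0,0,0.06,0,0,0,0,0,0.06,0,0,0,0,0,0.06,0,0,0,0,0,0.06,0,0,0,0,0,0.06,0,0,0,0,0]

```text
t: 29.7
tcp_pos: [582.9, 98.6, 328.3]
ee_rot: [[0.096, 0.995, 0.0], [0.995, -0.096, 0.0], [0.0, -0.0, -1.0]]
wrist_force: [1.1, -0.7, 1.2]
opening: 59.8
grasp_force: 0.0
```

Request:
jog_arm:
  rows: [0,0,0,0,0,0,0,0,0,0,0,0]

```text
t: 29.9
tcp_pos: [582.9, 98.0, 327.8]
ee_rot: [[0.093, 0.996, -0.001], [0.996, -0.093, -0.001], [-0.001, -0.001, -1.0]]
wrist_force: [0.0, -0.8, -0.1]
opening: 60.3
grasp_force: 0.0
```

Run:
```python
from bl import *
c,s,H,S,V=blade(0)
dark=cv2.morphologyEx(((V<110)&(S<80)).astype(np.uint8),cv2.MORPH_OPEN,np.ones((3,3)))
C=np.array([535.9,171.5])
print('pred centre px',proj(c,np.r_[C,96]))
n,l,st,ce=cv2.connectedComponentsWithStats(dark)
for i in range(1,n):
    if st[i,4]>800:
        print(st[i])
for z in(94,100):
    i=l[tuple(proj(c,np.r_[C,96]).astype(int)[::-1])]
    if i: quad(c,l==i,z)
y=((S>190)&(H>15)&(H<30)&(V>120)).astype(np.uint8);n,l,st,ce=cv2.connectedComponentsWithStats(y)
for i in range(1,n):
    if st[i,4]>25:
        for z in(4,60):
            d=onz(c,ce[i],z)[:2]-[543.2,246.2];print(st[i],z,np.hypot(*d),np.degrees(np.arctan2(d[1],d[0])))
a=cap('scene');h=cv2.cvtColor(a['frame'],cv2.COLOR_RGB2HSV)
```

```text
tcp [583.1  96.2 328. ] yaw y -5.489927464215789 z [  -0.    -0.1 -100. ] q7 -0.0798204626837365 29.95 F [-0.6 -0.3  0. ]
pred centre px [259.7 103.2]
[ 243    7   40   32 1037]
[  184    46   147   111 15550]
[ 453  177  138  110 8478]
[   24   254   616   146 38430]
rect c (534.9, 171.5) size 122.0 91.1 long-axis deg -5.4
rect c (535.9, 171.5) size 119.6 89.3 long-axis deg -5.4
[265 157   8  11  88] 4 143.19991227123757 -99.0315838528612
[265 157   8  11  88] 60 132.48882274041716 -95.57606578535305
[271 171  11  11 110] 4 159.6274611529835 -95.57919526171052
[271 171  11  11 110] 60 146.99500470267657 -92.69089502615037
```

```bash
python3 -c "
from bench import r
print(r.close_job())"
```

```text
the job is handed in; nothing more can be done
None
```

The job is handed in at about 30 s of the 72 s allowed. The disc is clicked in with its stripe on the pointer, and the cast sits on the cradle battens, measured within about 1 mm and 0.2° of centred and square. The spatula was set down on its blade clear of the rack, but I took no picture of it after letting go.

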